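# Start the shock recorder and pack it with the display case

## Task

Pick up the shock recorder, start it by pushing its end button fully home against the upright face of the steel bench stop while you hold it, then lay it flat and right way up (either way round) in the empty recess of the white packing insert and let go. Lower it into the recess rather than letting it fall, and leave the display case and the other things on the bench where they are.

Things in the scene. Friction and masses are not known exactly. Their poses are not given: they have to be found in the camera images.
- logger: Shock recorder: a loose grey plastic box lying flat on the bench, 110 long (its x) x 34 wide (its y) x 40 mm high (its z), about 0.13 to 0.27 kg, with a small flat black window on its top and a steel start button sticking out of the middle of its +x end face. Origin: centre of the underside of the grey box (button not counted); z is up.
- button (a joint): Travel of the start button into the recorder, in m: 0 = out (sticks 16 mm out of the end face), 0.014 = fully home (2 mm left sticking out, hard end stop). It has no return spring: about 6 N of drag resists it all the way, and it stays where it is pushed.
- button_tip (a point): Centre of the outer end of the start button, a steel round 14 mm in diameter, 20 mm above the recorder's underside, on the recorder's long centre line, 71 mm from its origin along +x when out and 57 mm when home. Moves with the button.
- stop: Steel bench stop, fixed to the bench: a plain upright plate 90 mm wide (its y), 75 mm high, 12 mm thick, with a foot and two gussets behind it (a bolted bracket, 80 mm deep in all). Origin: at bench height below the middle of the plate's front face; its x points into the plate (away from the robot, within 0.35 rad), so the front face looks along -x. Nothing lies in front of the face.
- stop_face (a point): Middle of the stop's upright front face, 37.5 mm above the bench; same axes as the stop.
- insert: White rigid foam packing insert in a low plywood frame, fixed to the bench, 209 mm (its x) x 338 mm (its y), top 34 mm above the bench. Origin: at bench height under the middle of the empty recess. The display case stands in the +y part, its centre 158 mm along +y. A cross channel 64 mm long (along y) runs from the middle of the recess 66 mm to each side (along x), its floor level with the recess floor, as room for fingers.
- recess (a point): Middle of the floor of the empty recess, 10 mm above the bench; same axes as the insert. The recess is 122 mm long (along y) x 42 mm wide (along x) x 24 mm deep, with upright white walls and a thin grey lining on its floor and the channel floor: the recorder with its button home (112 mm in all) lies flat in it, with the button out (126 mm) it does not fit. The right-way-up recorder may point to +y or to -y.
- case: Clear display case with a rock crystal, 90 x 90 x 114 mm, about 0.9 kg, loose, standing 10 mm above the bench in a socket of the insert. Leave alone. Origin: centre of its underside.
- tape: Bystander: yellowish roll of packing tape lying flat, 100 mm outside diameter, 48 mm high, loose. Origin: centre of its underside.
- measure: Bystander: black tape measure standing on edge, 68 (x) x 36 (y) x 62 mm high, loose. Origin: centre of its underside.
Not all that is in view belongs to the job. Leave any green look-alike of the stop alone. Several things look just like the logger: the one meant starts farthest to the robot's right.

How it is judged (in metres and radians):
On the way:
1. the recorder, held in the gripper, is pushed against the bench stop with its button fully home (value of joint button above 0.012 m and contact force between logger and stop above 2 N and contact force between the fingers and logger above 1 N), for 0.05 s.
At the end, for the whole second after the job is handed in: The start button is in (at least 12 of its 14 mm); the recorder lies at rest and released in the recess, right way up and flat (within 4 degrees, underside within 3 mm of the recess floor), along the recess (within 8.5 degrees, either way round), within 8 mm of its centre across and 10 mm along (value of joint button above 0.012 m and x of logger in the frame of recess between -0.008 and 0.008 m and y of logger in the frame of recess between -0.01 and 0.01 m and z of logger in the frame of recess between -0.003 and 0.003 m and angle between logger's own z axis and vertical below 0.07 rad and angle between the x axis of logger and the y axis of insert, either way round below 0.15 rad and linear speed of logger below 0.02 m/s and contact force between the fingers and logger below 0.05 N); the robot touches nothing.
It fails at once if the recorder is let fall into or onto the insert from more than 15 mm above its top (contact force between logger and anything else below 0.01 N and z of logger in the frame of insert between 0.049 and 0.4 m and horizontal distance between logger and recess below 0.12 m).
It fails at once if the display case is shifted by more than 15 mm (distance of case from where it was at the start of the episode above 0.015 m).
It fails at once if the tape roll or tape measure is shifted by more than 20 mm (distance of any of tape, measure from where it was at the start of the episode above 0.02 m).
It also fails if it takes over 42 s, if anything falls off the work surface, if the arm or the gripper's body presses on something with over 40 N, if the wrist force passes 120 N, or if a joint passes its speed limit or range.

## Robot

A 6-joint arm with a two-finger parallel gripper is mounted at the origin on the work surface. World frame = base frame: x ahead of the robot, y to its left, z up, the work surface at z = 0. Lengths are in mm, angles in rad, forces in N, time in s.
With the tool pointing down it reaches from about 275 to 1000 mm from the base axis. Payload 8.4 kg.
Tool frame: the origin (TCP) lies at the very end of the fingers, on their centre line; the grasp point (between the pads) lies 19 mm behind it; z points along the fingers, y is the direction in which the jaws open and shut (so a half turn about z gives the same grasp; the last joint's range is limited). The gripper opens to 85 mm and grips with 20 to 120 N. Pads are 22 mm wide; open, the fingers measure 114 mm over their backs; the gripper's body (76 mm by 85 mm) begins 54 mm behind the grasp point. The pads swing forward as they close: fully open they stand 13 mm farther back than shut.
Start: joints at [1.116, 0.353, 1.633, -0, 1.155, -0.002], TCP at [273.427, 562.019, 231.281] pointing down, gripper open.
Joint ranges: [-2.63, 2.63], [-0.92, 2.1], [0.06, 2.66], [-1.3, 4.44], [0, 2.69], [-3.02, 3.02]. Speed limits (rad/s): [2.22, 2.22, 2.79, 3.14, 3.14, 3.14].

## Interface

Orientations are given as [roll, pitch, yaw] about the fixed x, y, z axes, in that order (R = Rz(yaw) Ry(pitch) Rx(roll)).
In Python, from rig import readout, grab_frame, calibration, r gives the robot as it stands. The module is installed in compiled form; this text tells all that it offers.
- The arm moves only by the tool play_rows, never from a script. Its argument "rows" is a list of rows, each a list of 3 entries, a list of its own where there are three numbers: the closure in counts, from 0 (fully open) to 255 (shut), then the shift along the tool's x, y, z in cm, then the turn, a rotation vector about the tool's x, y, z in rad. In form: [[gripper, [dx, dy, dz], [rx, ry, rz]], ...]. A call has 1 to 12 rows; each row is the pose to reach, as a shift and turn from the pose commanded when the call began, along the tool's axes at that moment; what a row does not reach only later rows make up. A row lasts 1/12 s, in which the tool goes at most 41.7 mm and 7.16 degrees, less where a joint would pass 70% of its speed; a pose out of reach is approached as far as the arm can. A call with a gripper value outside its range is refused whole. The fingers move at their own pace and stop on an object; "squeeze" is the grip in N (left out, the last holds). Time passes only in rows, so rows that repeat a pose let the fingers close. It gives the time, the measured TCP pose, the force and the opening at its end, in the units of the state.
- readout.sense(): the state, without advancing time (a new reading comes with each control period).
- grab_frame(name): name is "scene" or "side" or "wrist"; returns (picture, depth): 420x560x3 uint8, red, green, blue; 420x560 float32, mm along the optical axis (not along the pixel's ray), 0 where there is no reading.
- calibration(name): a dict with "vfov" (degrees; the focal length in pixels is half the picture's height over the tangent of half this angle, whatever the lens; pixels are square), "cx", "cy" (the principal point, pixels), "cam_to_world" (4x4, takes a point from camera to world coordinates). Camera axes: x right, y down, z forward; pixel columns grow to the right and rows downward; lengths in mm; the calibration is good to about 2 mm. A picture is of the moment at which its call begins: read the wrist's pose just before it. calibration takes no time and is no camera call; for the wrist camera it gives the pose at the moment of the call.
- r.sign_off(): hands the job in, once; it reports no verdict.
The state is a dict: "clock": time; "qpos": joint angles; "qvel": joint speeds; "joint_efforts": joint torques, N m; "eef_pos": TCP position; "tcp_rot": TCP orientation; "contact_force": force on the tool from outside, world axes, zero at the start; "wrist_torque": the same for the moment, N m; "opening": opening from 0.0 (shut) to 1.0 (fully open).
Only numpy, scipy, OpenCV 4.12 (cv2) and the standard library are available. Lean on these libraries where they do the work, as an engineer would, in place of code of your own. Each camera call takes 0.05 s, during which the arm holds its last target.

## Working session

There is one attempt and no reset: what is moved stays moved. The work goes in short steps, Python scripts to look and compute and a tool call to move; the robot and the scene stay as the last step left them, time stands still between calls to the robot, and variables do not carry over. Pictures are saved under pics/ and viewed, and the job is handed in when it is done.

Besides the shell and the picture viewer there is one more tool, called after "Emit:" as name(argument=value, ...) on one line, values as JSON. play_rows: Moves the arm, as the interface text tells. Its arguments: {"type":"object","properties":{"rows":{"type":"array"},"squeeze":{"type":"number"}},"required":["rows"]}

```bash
mkdir -p pics; cat > h.py <<'E'
from rig import readout, grab_frame, calibration, r
import numpy as np, cv2
def K(c):
    f=210/np.tan(np.radians(c['vfov'])/2); return f,c['cx'],c['cy']
def pt(c,u,v,d):
    f,cx,cy=K(c); p=np.array([(u-cx)/f*d,(v-cy)/f*d,d,1]); return (c['cam_to_world']@p)[:3]
def world(c,d):
    f,cx,cy=K(c); v,u=np.mgrid[:420,:560]; 
    P=np.stack([(u-cx)/f*d,(v-cy)/f*d,d,np.ones_like(d)],-1)
    return (P@np.array(c['cam_to_world']).T)[...,:3]
def grab(n,fn):
    c=calibration(n); c['cam_to_world']=np.array(c['cam_to_world']); im,d=grab_frame(n)
    cv2.imwrite(f'pics/{fn}.png',im[...,::-1]); np.savez(f'{fn}.npz',im=im,d=d,**c); return im,d,c
def load(fn):
    z=np.load(f'{fn}.npz'); c={k:z[k] for k in('vfov','cx','cy','cam_to_world')}; return z['im'],z['d'],c
E
python3 - <<'E'
from h import *
print(readout.sense())
for n in('scene','side'):
    im,d,c=grab(n,n+'0'); print(n,c)
E
```

```text
{'clock': 0.0, 'qpos': array([ 1.11559949e+00,  3.53657432e-01,  1.63416115e+00,  3.50488800e-05,
        1.15522618e+00, -2.41063920e-03]), 'qvel': array([-7.04650589e-04, -1.91164327e-03,  8.06075191e-05, -5.77268480e-04,
       -6.08829739e-04, -4.54548030e-04]), 'joint_efforts': array([-2.77285362e-03, -6.05238175e+01, -3.42067122e+01, -3.59057103e-04,
        9.32371389e-03, -6.91406132e-07]), 'eef_pos': array([273.19588686, 561.57098147, 230.54434188]), 'tcp_rot': array([-3.14014063e+00, -3.55455686e-05,  2.68879226e+00]), 'contact_force': array([-0.85777318,  0.40106903,  0.09689594]), 'wrist_torque': array([-0.0186649 ,  0.01986437, -0.02901507]), 'opening': 1.0019430587514573}
scene {'vfov': 42.10936918918563, 'cx': 277.6309673311094, 'cy': 218.74504800382684, 'cam_to_world': array([[-7.23909273e-01,  5.10303990e-01, -4.64268459e-01,
         1.20034740e+03],
       [ 6.89818321e-01,  5.25358830e-01, -4.98145344e-01,
         7.23074343e+02],
       [-1.02980219e-02, -6.80872923e-01, -7.32329171e-01,
         1.04153330e+03],
       [ 0.00000000e+00,  0.00000000e+00,  0.00000000e+00,
         1.00000000e+00]])}
side {'vfov': 54.64029250356031, 'cx': 278.8939142901493, 'cy': 208.0730754276104, 'cam_to_world': array([[ 9.97058544e-01, -4.62748428e-02,  6.10974546e-02,
         4.96186472e+02],
       [-7.59237947e-02, -7.05339742e-01,  7.04791761e-01,
        -6.51689793e+02],
       [ 1.04803349e-02, -7.07357397e-01, -7.06778378e-01,
         7.60226470e+02],
       [ 0.00000000e+00,  0.00000000e+00,  0.00000000e+00,
         1.00000000e+00]])}
```

View pics/scene0.png

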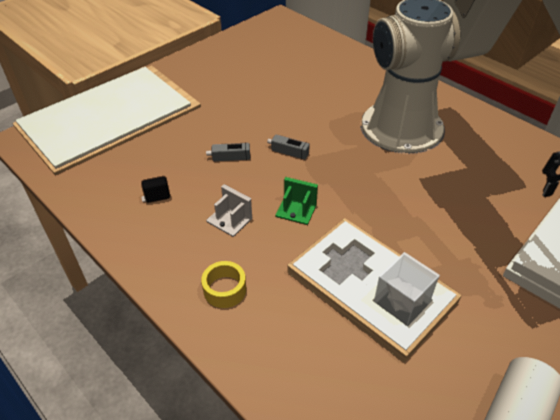

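View pics/side0.png

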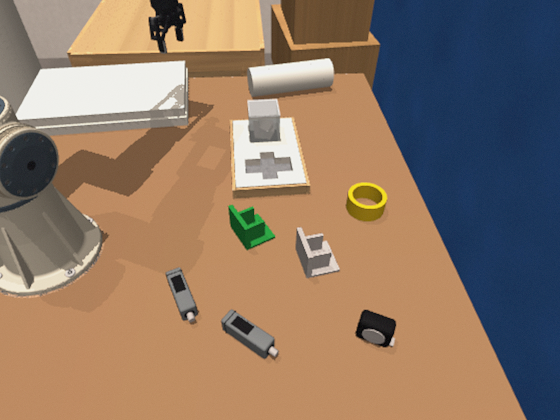

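The candidates are two grey recorders, at side px (183,293) and (248,333), which are scene px (289,147) and (229,152). The one at side (248,333) looks farther right (smaller y). I'll confirm with the depth data and a crop. The steel stop is at side (316,252); the green one at (250,226) is the look-alike.

```bash
python3 - <<'E'
from h import *
im,d,c=load('side0'); W=world(c,d)
def rect(m,zlo,zhi,box):
    u0,v0,u1,v1=box; w=W[v0:v1,u0:u1].reshape(-1,3); w=w[(w[:,2]>zlo)&(w[:,2]<zhi)]
    R=cv2.minAreaRect(w[:,:2].astype(np.float32)); print(m,len(w),R,w[:,2].mean(), 'box',cv2.boxPoints(R).round(1).tolist())
rect('logA top',34,46,(160,262,203,325))
rect('logB top',34,46,(215,300,285,362))
rect('stop top',66,85,(285,220,345,280))
rect('insert top',28,40,(222,110,315,200))
rect('tape',42,55,(340,180,390,225))
rect('measure',50,70,(350,305,400,350))
for uv in [(150,340),(330,330),(268,166),(250,135)]: print(uv,W[uv[1],uv[0]].round(1))
f=cv2.resize(im[210:370,150:410,::-1],None,fx=3,fy=3,interpolation=cv2.INTER_CUBIC); cv2.imwrite('pics/crop1.png',f)
E
```

```text
logA top 717 ((332.6451110839844, -155.3202667236328), (33.97013854980469, 110.00163269042969), 22.576709747314453) 38.9928532906876 box [[295.79998779296875, -111.0999984741211], [338.1000061035156, -212.60000610351562], [369.3999938964844, -199.60000610351562], [327.20001220703125, -98.0]]
logB top 927 ((470.98822021484375, -258.402587890625), (34.983863830566406, 109.11662292480469), 50.0755729675293) 39.087452598146065 box [[417.8999938964844, -236.8000030517578], [501.6000061035156, -306.79998779296875], [524.0999755859375, -280.0], [440.3999938964844, -210.0]]
stop top 208 ((602.782958984375, -77.83203125), (12.362447738647461, 90.45568084716797), 10.24768352508545) 73.15285864737868 box [[588.7000122070312, -34.400001525878906], [604.7000122070312, -123.4000015258789], [616.9000244140625, -121.19999694824219], [600.7999877929688, -32.20000076293945]]
insert top 3504 ((538.177734375, 321.377197265625), (208.9188232421875, 341.75030517578125), 1.8809159994125366) 32.46951442712162 box [[428.20001220703125, 488.70001220703125], [439.3999938964844, 147.1999969482422], [648.2000122070312, 154.0], [637.0, 495.6000061035156]]
tape 417 ((787.5453491210938, 90.10616302490234), (99.64878845214844, 97.79127502441406), 48.12445831298828) 46.37464916850233 box [[717.9000244140625, 85.5999984741211], [790.7000122070312, 20.399999618530273], [857.2000122070312, 94.5999984741211], [784.4000244140625, 159.8000030517578]]
measure 645 ((720.5452270507812, -271.8813781738281), (37.46688461303711, 67.68547058105469), 63.119468688964844) 59.226175530993594 box [[681.9000244140625, -273.29998779296875], [742.2999877929688, -303.8999938964844], [759.2000122070312, -270.5], [698.7999877929688, -239.89999389648438]]
(150, 340) [ 278.  -247.7    1. ]
(330, 330) [ 639.6 -249.6   -2.6]
(268, 166) [542.5 271.   10.3]
(250, 135) [494.4 361.3  57.8]
```

View pics/crop1.png

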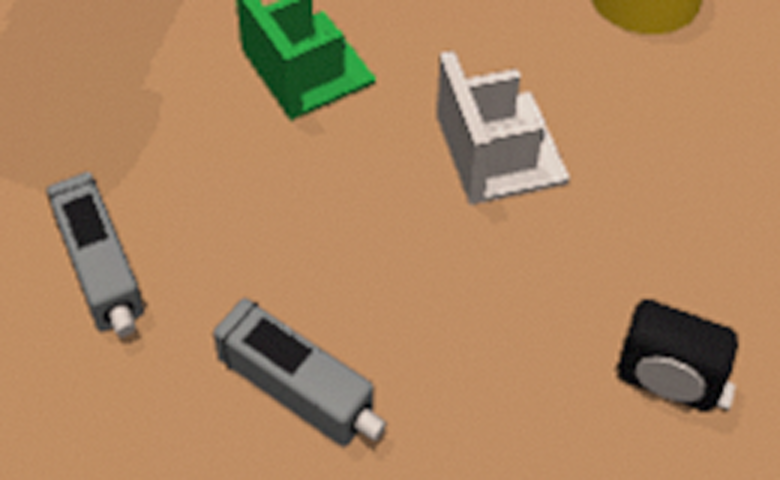

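Two recorders: the right-hand one is at (471,-258) and the other at (333,-155). The target is therefore the one at side (248,333). Its window is up and its button points at about -40°. Next I'll measure the recess more closely, and cross-check it with the scene camera.

```bash
python3 - <<'E'
from h import *
for n in('side0','scene0'):
    im,d,c=load(n); W=world(c,d)
    g=im.astype(int).sum(-1); ok=d>0
    th=0.033; R=np.array([[np.cos(th),np.sin(th)],[-np.sin(th),np.cos(th)]])
    # floor
    L=(W[...,:2]-[542,271])@R.T
    m=ok&(abs(W[...,2]-9)<6)&(abs(L[...,0])<75)&(abs(L[...,1])<70)
    arm=L[m]
    a=arm[abs(arm[:,1])>36]; b=arm[abs(arm[:,0])>25]
    print(n,len(arm),'recess ends x',np.percentile(a[:,0],[1,50,99]).round(1),'y',np.percentile(a[:,1],[1,99]).round(1),'chan x',np.percentile(b[:,0],[1,99]).round(1),'y',np.percentile(b[:,1],[1,99]).round(1), 'z',np.median(W[m][:,2]))
    # insert top
    m=ok&(abs(W[...,2]-33)<5)&(abs(L[...,0])<130)&(L[...,1]>-140)&(L[...,1]<300)
    w=W[m].astype(np.float32); print(cv2.minAreaRect(w[:,:2]), np.median(w[:,2]))
    def rect(m,zlo,zhi,x,y,r):
        mm=ok&(np.hypot(W[...,0]-x,W[...,1]-y)<r)&(W[...,2]>zlo)&(W[...,2]<zhi); w=W[mm]
        print(m,len(w),cv2.minAreaRect(w[:,:2].astype(np.float32)),np.median(w[:,2]))
    rect('logB',34,46,471,-258,70); rect('stop',66,85,603,-78,60)
E
```

```text
side0 619 recess ends x [-21.   -1.1  19.6] y [-57.   40.6] chan x [-67.   63.5] y [-26.1  12.2] z 9.499575287045673Traceback (most recent call last):
  File "<stdin>", line 14, in <module>
cv2.error: OpenCV(4.12.0) /io/opencv/modules/imgproc/src/convhull.cpp:143: error: (-215:Assertion failed) total >= 0 && (depth == CV_32F || depth == CV_32S) in function 'convexHull'
```

```bash
python3 - <<'E'
from h import *
for n in('side0','scene0'):
    im,d,c=load(n); W=world(c,d); ok=d>0
    th=0.033; R=np.array([[np.cos(th),np.sin(th)],[-np.sin(th),np.cos(th)]])
    L=(W[...,:2]-[542,271])@R.T
    m=ok&(abs(W[...,2]-9)<6)&(abs(L[...,0])<75)&(abs(L[...,1])<70)
    arm=L[m]
    a=arm[abs(arm[:,1])>36]; b=arm[abs(arm[:,0])>25]
    print(n,len(arm),'recess x',np.percentile(a[:,0],[2,98]).round(1),'y',np.percentile(a[:,1],[1,99]).round(1),'chan x',np.percentile(b[:,0],[1,99]).round(1),'y',np.percentile(b[:,1],[1,99]).round(1),'z',np.median(W[m][:,2]))
    def rect(m,zlo,zhi,x,y,r):
        mm=ok&(np.hypot(W[...,0]-x,W[...,1]-y)<r)&(W[...,2]>zlo)&(W[...,2]<zhi); w=np.ascontiguousarray(W[mm],dtype=np.float32)
        print(m,len(w),cv2.minAreaRect(w[:,:2].copy()),np.median(w[:,2]))
    rect('ins',28,40,538,321,220);rect('logB',34,46,471,-258,70); rect('stop',66,85,603,-78,60)
    p=np.array(c['cam_to_world'])[:3,3]; print(p)
E
```

```text
side0 619 recess x [-20.6  19.1] y [-57.   40.6] chan x [-67.   63.5] y [-26.1  12.2] z 9.499575287045673
ins 3504 ((538.177734375, 321.377197265625), (208.9188232421875, 341.75030517578125), 1.8809159994125366) 32.53251
logB 927 ((470.98822021484375, -258.402587890625), (34.983863830566406, 109.11662292480469), 50.0755729675293) 39.18012
stop 208 ((602.782958984375, -77.83203125), (12.362447738647461, 90.45568084716797), 10.24768352508545) 73.77785
[ 496.18647183 -651.68979285  760.22646976]
scene0 1051 recess x [-69.8  43.6] y [-68.8 -36.2] chan x [-72.2  47.3] y [-56.1   5.6] z 11.52867139977593
ins 7153 ((536.3734741210938, 322.98614501953125), (213.6072540283203, 339.981689453125), 1.8639408349990845) 34.705055
logB 335 ((470.0981140136719, -255.70645141601562), (45.330936431884766, 108.99329376220703), 49.22579574584961) 41.015934
stop 196 ((601.0272827148438, -73.9088134765625), (17.58754539489746, 90.56644439697266), 9.937684059143066) 75.06198
[1200.3473994   723.07434287 1041.53329916]
```

Emit:
play_rows(rows=[[0,[-2.2,-2.7,0],[0,0,0.12]],[0,[-4.4,-5.4,0],[0,0,0.24]],[0,[-6.6,-8.1,0],[0,0,0.36]],[0,[-8.8,-10.8,0],[0,0,0.48]],[0,[-11,-13.5,0],[0,0,0.6]],[0,[-13.2,-16.2,0],[0,0,0.72]],[0,[-15.4,-18.9,0],[0,0,0.84]],[0,[-17.6,-21.6,0],[0,0,0.96]],[0,[-19.8,-24.3,0],[0,0,1.08]],[0,[-22,-27,0],[0,0,1.2]],[0,[-24.2,-29.7,0],[0,0,1.32]],[0,[-26.4,-32.4,0],[0,0,1.44]]], squeeze=80)

```text
clock: 1.1
eef_pos: [368.9, 153.5, 231.2]
tcp_rot: [3.142, 0.0, 1.243]
contact_force: [0.3, -0.5, 0.8]
opening: 0.995
```

```bash
cat > go.py <<'E'
import sys
from h import *
from scipy.spatial.transform import Rotation as Ro
# usage: go.py x y z yaw  -> shift (cm) & turn in tool axes
s=readout.sense(); t=np.array([float(a) for a in sys.argv[1:4]]); yaw=float(sys.argv[4])
R=Ro.from_euler('xyz',s['tcp_rot']); T=Ro.from_euler('xyz',[np.pi,0,yaw])
print('clock',s['clock'].__round__(2),'pos',s['eef_pos'].round(1),'rot',s['tcp_rot'].round(4),'q',s['qpos'].round(2),'F',s['contact_force'].round(1),'op',round(s['opening'],3))
print('shift cm',(R.inv().apply(t-s['eef_pos'])/10).round(3),'turn',(R.inv()*T).as_rotvec().round(4))
E
python3 go.py 471 -258 200 -0.697
```

```text
clock 1.1 pos [368.9 153.5 231.2] rot [3.1416e+00 1.0000e-04 1.2432e+00] q [ 0.39 -0.01  2.08 -0.    1.07  0.72] F [ 0.3 -0.5  0.8] op 0.995
shift cm [-35.678  22.91    3.124] turn [1.0000e-04 0.0000e+00 1.9402e+00]
```

Emit:
play_rows(rows=[[0,[-3,1.9,0.3],[0,0,0.12]],[0,[-6,3.8,0.5],[0,0,0.24]],[0,[-9,5.7,0.8],[0,0,0.36]],[0,[-12,7.6,1],[0,0,0.48]],[0,[-15,9.5,1.3],[0,0,0.6]],[0,[-18,11.4,1.5],[0,0,0.72]],[0,[-21,13.3,1.8],[0,0,0.84]],[0,[-24,15.2,2],[0,0,0.96]],[0,[-27,17.1,2.3],[0,0,1.08]],[0,[-30,19,2.6],[0,0,1.2]],[0,[-33,21,2.8],[0,0,1.32]],[0,[-35.7,22.9,3.1],[0,0,1.44]]])

```text
clock: 2.1
eef_pos: [473.2, -258.1, 200.0]
tcp_rot: [-3.142, 0.0, -0.198]
contact_force: [1.7, 0.5, 0.0]
opening: 0.999
```

Emit:
play_rows(rows=[[0,[0,0,0],[0,0,0.12]],[0,[0,0,0],[0,0,0.24]],[0,[0,0,0],[0,0,0.36]],[0,[0,0,0],[0,0,0.48]],[0,[0,0,0],[0,0,0.5]],[0,[0,0,0],[0,0,0.5]],[0,[0,0,0],[0,0,0.5]]])

```text
clock: 2.68
eef_pos: [473.2, -255.8, 200.2]
tcp_rot: [3.142, 0.0, -0.687]
contact_force: [-1.1, -0.2, 0.1]
opening: 1.005
```

```bash
python3 - <<'E'
from h import *
im,d,c=grab('wrist','w1')
W=world(c,d); m=(d>0)&(W[...,2]>33)&(W[...,2]<46)&(np.hypot(W[...,0]-471,W[...,1]+258)<80)
w=np.ascontiguousarray(W[m],dtype=np.float32); R=cv2.minAreaRect(w[:,:2].copy()); print(len(w),R,np.median(w[:,2]),cv2.boxPoints(R))
m=(d>0)&(W[...,2]>13)&(W[...,2]<30)&(np.hypot(W[...,0]-471,W[...,1]+258)<90)
print(W[m][:,:2].min(0),W[m][:,:2].max(0))
E
python3 go.py 471 -258 5 -0.697
```

```text
4398 ((468.9534606933594, -256.8289794921875), (33.91489028930664, 109.31878662109375), 50.17658615112305) 39.755783 [[ 416.1139  -234.8475 ]
 [ 500.07312 -304.85782]
 [ 521.793   -278.81046]
 [ 437.8338  -208.80014]]
[ 500.75184056 -306.66340793] [ 526.91602679 -279.55454121]
clock 2.73 pos [ 473.3 -255.8  200.2] rot [ 3.1415e+00  2.0000e-04 -6.8790e-01] q [-0.5   0.25  1.85 -0.    1.04  1.76] F [ 0.4 -0.5  1.1] op 0.999
shift cm [-0.033  0.311 19.52 ] turn [0.     0.0002 0.0091]
```

View pics/w1.png

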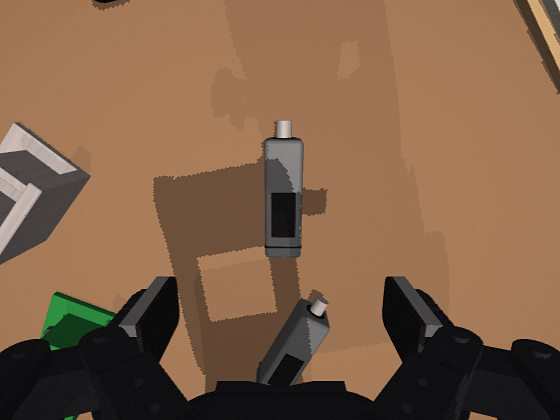

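The target is at wrist px (284,195), button end up at (284,128). The neighbouring recorder at (295,345) is clear of the grasp. The wrist depth agrees with the side camera to about 2 mm, so I'm descending.

Emit:
play_rows(rows=[[0,[-0.2,0.35,4],[0,0,0.01]],[0,[-0.2,0.35,8],[0,0,0.01]],[0,[-0.2,0.35,12],[0,0,0.01]],[0,[-0.2,0.35,15],[0,0,0.01]],[0,[-0.2,0.35,17.5],[0,0,0.01]],[0,[-0.2,0.35,19],[0,0,0.01]],[0,[-0.2,0.35,19.5],[0,0,0.01]],[0,[-0.2,0.35,19.5],[0,0,0.01]],[0,[-0.2,0.35,19.5],[0,0,0.01]]])

```text
clock: 3.48
eef_pos: [470.0, -257.5, 5.8]
tcp_rot: [-3.142, -0.0, -0.7]
contact_force: [0.3, -0.2, -0.6]
opening: 1.0
```

Emit:
play_rows(rows=[[255,[0,0,0],[0,0,0]],[255,[0,0,0],[0,0,0]],[255,[0,0,0],[0,0,0]],[255,[0,0,0],[0,0,0]],[255,[0,0,0],[0,0,0]],[255,[0,0,0],[0,0,0]],[255,[0,0,0],[0,0,0]],[255,[0,0,0],[0,0,0]],[255,[0,0,0],[0,0,0]],[255,[0,0,0],[0,0,0]]])

```text
clock: 4.32
eef_pos: [470.1, -257.7, 6.3]
tcp_rot: [-3.141, -0.001, -0.701]
contact_force: [-0.7, 1.3, 7.4]
opening: 0.389
```

```bash
python3 go.py 469 -257 55 -0.697
```

```text
clock 4.32 pos [ 470.1 -257.7    6.3] rot [-3.1413e+00 -1.4000e-03 -7.0110e-01] q [-0.5   0.54  1.97 -0.    0.63  1.77] F [-0.7  1.3  7.4] op 0.389
shift cm [-0.125  0.018 -4.875] turn [-0.0003 -0.0014 -0.0041]
```

Emit:
play_rows(rows=[[255,[0,0,-1],[0,0,0]],[255,[0,0,-3],[0,0,0]],[255,[0,0,-6],[0,0,0]],[255,[0,0,-9],[0,0,0]],[255,[0,0,-9],[0,0,0]],[255,[0,0,-9],[0,0,0]]])

```text
clock: 4.82
eef_pos: [470.6, -258.0, 97.4]
tcp_rot: [-3.141, -0.004, -0.701]
contact_force: [-0.9, 0.5, -1.9]
opening: 0.387
```

```bash
python3 - <<'E'
from h import *
im,d,c=load('side0'); W=world(c,d)
m=(d>0)&(im[...,1]>60)&(im[...,1].astype(int)>1.8*im[...,0])&(W[...,2]>10)
print('green',W[m].min(0),W[m].max(0))
im,d,c=grab('wrist','w2')
E
python3 go.py 497 -95 95 0.178
```

```text
green [436.25153297 -32.91396222  10.03118735] [519.37997783  74.83807953  77.89528951]
clock 4.87 pos [ 469.6 -257.4   95.9] rot [-3.1414e+00 -1.2000e-03 -7.0120e-01] q [-0.5   0.39  1.94 -0.    0.82  1.77] F [ 0.1  0.7 -1.7] op 0.388
shift cm [ -8.385 -14.174   0.088] turn [ 3.000e-04 -1.200e-03 -8.792e-01]
```

View pics/w2.png

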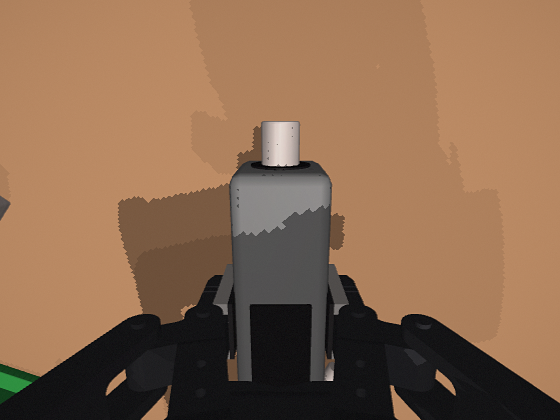

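Emit:
play_rows(rows=[[255,[-0.7,-1.5,0],[0,0,-0.09]],[255,[-1.4,-3,0],[0,0,-0.18]],[255,[-2.1,-4.5,0],[0,0,-0.28]],[255,[-2.8,-6,0],[0,0,-0.37]],[255,[-3.5,-7.5,0],[0,0,-0.47]],[255,[-4.2,-9,0],[0,0,-0.57]],[255,[-4.9,-11,0],[0,0,-0.67]],[255,[-5.6,-12.8,0],[0,0,-0.77]],[255,[-6.5,-14.5,0],[0,0,-0.86]],[255,[-6.5,-14.5,0],[0,0,-0.88]],[255,[-6.5,-14.5,0],[0,0,-0.88]],[255,[-6.5,-14.5,0],[0,0,-0.88]]])

```text
clock: 5.87
eef_pos: [512.6, -104.8, 94.4]
tcp_rot: [-3.141, 0.002, 0.177]
contact_force: [-0.5, -0.1, -1.3]
opening: 0.39
```

```bash
python3 - <<'E'
from h import *
im,d,c=grab('wrist','w3'); W=world(c,d)
m=(d>0)&(W[...,2]>68)&(W[...,2]<80)&(np.hypot(W[...,0]-602,W[...,1]+77)<65)
w=np.ascontiguousarray(W[m],dtype=np.float32); R=cv2.minAreaRect(w[:,:2].copy()); print(len(w),R,np.median(w[:,2]),cv2.boxPoints(R).round(1).tolist())
grab('side','s3')
E
python3 go.py 513.5 -104 35 0.178
```

```text
6377 ((600.889404296875, -75.03341674804688), (12.167891502380371, 89.87045288085938), 10.396219253540039) 74.54655 [[586.7999877929688, -31.899999618530273], [603.0, -120.30000305175781], [615.0, -118.0999984741211], [598.7999877929688, -29.700000762939453]]
clock 5.97 pos [ 512.8 -105.3   94.8] rot [-3.1414e+00  1.1000e-03  1.7670e-01] q [-0.21  0.38  1.96 -0.    0.81  1.19] F [ 0.1 -0.2 -1.6] op 0.39
shift cm [ 0.093 -0.112  5.976] turn [-0.0002  0.0011 -0.0013]
```

View pics/w3.png

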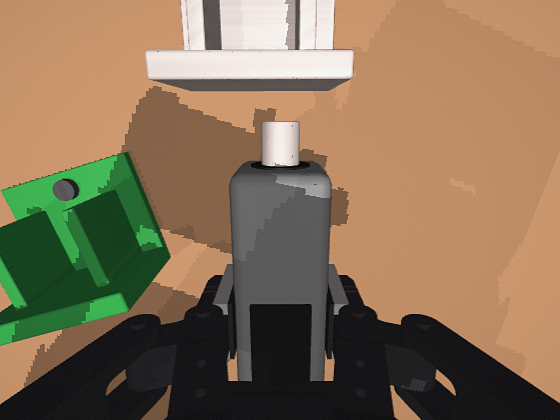

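View pics/s3.png

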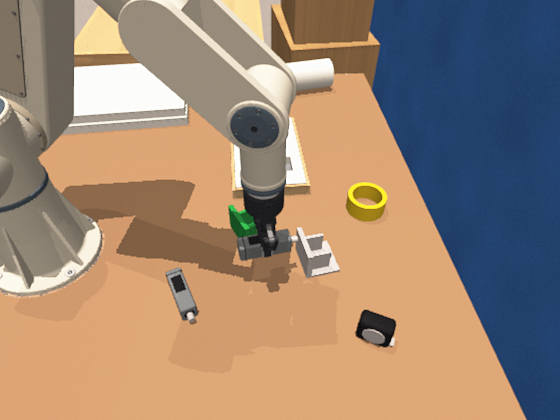

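Emit:
play_rows(rows=[[255,[0,0,2],[0,0,0]],[255,[0,0,4],[0,0,0]],[255,[0,0,5.5],[0,0,0]],[255,[0,0,6],[0,0,0]],[255,[0,0,6],[0,0,0]],[255,[0.5,0,6],[0,0,0]],[255,[1,0,6],[0,0,0]],[255,[1.4,0,6],[0,0,0]],[255,[1.7,0,6],[0,0,0]],[255,[2,0,6],[0,0,0]],[255,[2.2,0,6],[0,0,0]],[255,[2.4,0,6],[0,0,0]]])

```text
clock: 6.97
eef_pos: [536.3, -100.5, 35.6]
tcp_rot: [-3.141, 0.002, 0.179]
contact_force: [-6.5, -3.0, 1.3]
opening: 0.385
```

Emit:
play_rows(rows=[[255,[0.15,0,0],[0,0,0]],[255,[0.3,0,0],[0,0,0]],[255,[0.4,0,0],[0,0,0]],[255,[0.4,0,0],[0,0,0]]])

```text
clock: 7.3
eef_pos: [540.4, -99.8, 35.6]
tcp_rot: [-3.142, 0.002, 0.179]
contact_force: [-5.2, -2.1, 0.8]
opening: 0.385
```

```bash
python3 - <<'E'
from h import *
grab('wrist','w4')
E
python3 go.py 541 -100 35 0.178
```

```text
clock 7.35 pos [540.5 -99.8  35.7] rot [3.1416e+00 1.4000e-03 1.7900e-01] q [-0.18  0.5   1.93 -0.    0.71  1.21] F [-5.  -1.9  0.9] op 0.385
shift cm [0.049 0.032 0.067] turn [0.     0.0014 0.001 ]
```

View pics/w4.png

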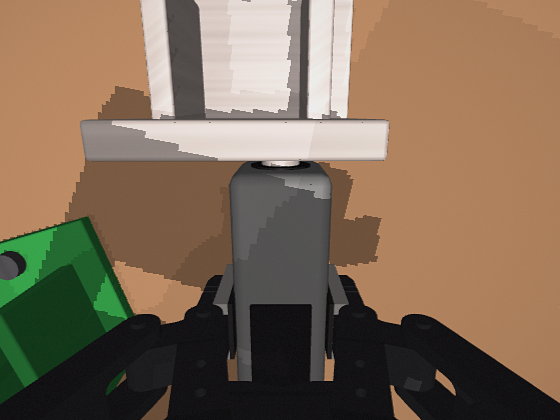

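Force is still about 5.5 N, which is just the button drag. Continuing in small steps.

Emit:
play_rows(rows=[[255,[0.1,0,0],[0,0,0]],[255,[0.15,0,0],[0,0,0]],[255,[0.2,0,0],[0,0,0]],[255,[0.2,0,0],[0,0,0]]])

```text
clock: 7.68
eef_pos: [542.2, -99.4, 35.6]
tcp_rot: [-3.141, 0.002, 0.179]
contact_force: [-4.9, -3.6, 2.1]
opening: 0.382
```

Emit:
play_rows(rows=[[255,[0.1,0,0],[0,0,0]],[255,[0.15,0,0],[0,0,0]],[255,[0.2,0,0],[0,0,0]],[255,[0.2,0,0],[0,0,0]]])

```text
clock: 8.02
eef_pos: [543.3, -99.1, 35.4]
tcp_rot: [-3.141, 0.003, 0.179]
contact_force: [-8.1, -3.8, 2.1]
opening: 0.386
```

Emit:
play_rows(rows=[[255,[0.1,0,0],[0,0,0]],[255,[0.2,0,0],[0,0,0]],[255,[0.2,0,0],[0,0,0]],[255,[0.2,0,0],[0,0,0]]])

```text
clock: 8.35
eef_pos: [543.3, -98.9, 35.1]
tcp_rot: [-3.14, 0.007, 0.179]
contact_force: [-13.5, -6.4, 5.9]
opening: 0.387
```

```bash
python3 - <<'E'
from h import *
im,d,c=grab('wrist','w5'); cv2.imwrite('pics/w5c.png',cv2.resize(im[90:250,180:380,::-1],None,fx=4,fy=3.6,interpolation=cv2.INTER_CUBIC))
E
python3 go.py 541 -100 35 0.178
```

```text
clock 8.4 pos [543.4 -98.9  35.1] rot [-3.1405  0.0067  0.1791] q [-0.18  0.51  1.92 -0.    0.72  1.21] F [-12.9  -6.    5.5] op 0.388
shift cm [-0.256  0.068  0.011] turn [-0.0011  0.0067  0.0011]
```

View pics/w5c.png

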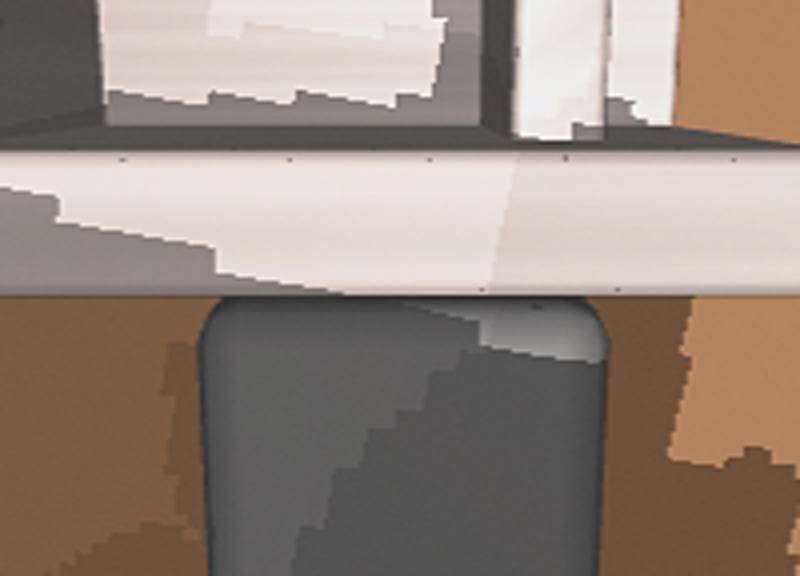

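The TCP has stopped at x 543.3 while the force climbed from 9 to 15 N, so the button is at its hard stop. I'll back off and check it.

Emit:
play_rows(rows=[[255,[-1,0,0],[0,0,0]],[255,[-3,0,0],[0,0,0]],[255,[-4.5,0,-1],[0,0,0]],[255,[-4.5,0,-4],[0,0,0]],[255,[-4.5,0,-8],[0,0,0]],[255,[-4.5,0,-11.5],[0,0,0]],[255,[-4.5,0,-11.5],[0,0,0]],[255,[-4.5,0,-11.5],[0,0,0]]])

```text
clock: 9.07
eef_pos: [504.6, -106.9, 152.8]
tcp_rot: [3.139, -0.006, 0.179]
contact_force: [-0.8, 0.6, -3.0]
opening: 0.384
```

```bash
python3 - <<'E'
from h import *
im,d,c=grab('wrist','w6'); cv2.imwrite('pics/w6c.png',cv2.resize(im[90:420,180:380,::-1],None,fx=2.5,fy=1.8,interpolation=cv2.INTER_CUBIC))
W=world(c,d)
for v in range(120,300,8): print(v,W[v,281].round(1),end=' ')
E
python3 go.py 541 268 150 1.604
```

```text
120 [572.2 -95.2  -1.8] 128 [ 5.659e+02 -9.630e+01 -3.000e-01] 136 [559.6 -97.4   0.8] 144 [ 5.532e+02 -9.860e+01 -5.000e-01] 152 [ 5.467e+02 -9.980e+01 -2.000e-01] 160 [558.9 -96.9 166.7] 168 [557.4 -97.1 177.1] 176 [556.  -97.3 185.8] 184 [553.6 -97.8 186.6] 192 [550.9 -98.3 185.9] 200 [548.5 -98.7 186.6] 208 [545.8 -99.2 186.1] 216 [542.7 -99.8 184.7] 224 [ 541.  -100.1  187.9] 232 [ 537.9 -100.6  186.7] 240 [ 535.  -101.1  186.5] 248 [ 532.4 -101.6  187. ] 256 [ 529.5 -102.1  186.8] 264 [ 526.3 -102.7  185.9] 272 [ 523.6 -103.2  186.4] 280 [ 519.9 -103.9  184.9] 288 [ 517.7 -104.3  186.7] 296 [ 514.5 -104.9  186.3] clock 9.12 pos [ 503.1 -106.6  151. ] rot [ 3.1408e+00 -2.3000e-03  1.7900e-01] q [-0.21  0.28  1.94  0.    0.92  1.18] F [-1.1  0.6 -2. ] op 0.386
shift cm [ 10.394 -36.186   0.098] turn [ 2.300e-03 -1.300e-03 -1.425e+00]
```

View pics/w6.png

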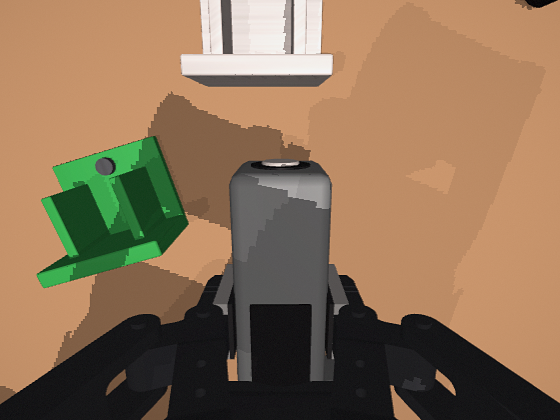

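The button is home: only a thin rim shows at (281,163). Moving over the recess, and checking where the camera housing sits relative to the case.

Emit:
play_rows(rows=[[255,[0.9,-3,0],[0,0,-0.12]],[255,[1.8,-6,0],[0,0,-0.24]],[255,[2.7,-9,0],[0,0,-0.36]],[255,[3.6,-12,0],[0,0,-0.48]],[255,[4.5,-15,0],[0,0,-0.6]],[255,[5.4,-18,0],[0,0,-0.72]],[255,[6.3,-21,0],[0,0,-0.84]],[255,[7.2,-24,0],[0,0,-0.96]],[255,[8.1,-27.5,0],[0,0,-1.08]],[255,[9,-31,0],[0,0,-1.2]],[255,[9.8,-34,0],[0,0,-1.32]],[255,[10.4,-36.2,0],[0,0,-1.42]]])

```text
clock: 10.12
eef_pos: [539.5, 270.5, 148.1]
tcp_rot: [-3.139, 0.001, 1.606]
contact_force: [0.5, -0.7, -1.5]
opening: 0.393
```

Emit:
play_rows(rows=[[255,[0,0,0],[0,0,0]],[255,[0,0,0],[0,0,0]],[255,[0,0,0],[0,0,0]]])

```text
clock: 10.37
eef_pos: [539.5, 267.4, 148.6]
tcp_rot: [-3.139, 0.002, 1.598]
contact_force: [0.1, -0.5, -2.2]
opening: 0.387
```

```bash
python3 - <<'E'
from h import *
from scipy.spatial.transform import Rotation as Ro
s=readout.sense(); im,d,c=grab('wrist','w7'); 
print('cam in tool',Ro.from_euler('xyz',s['tcp_rot']).inv().apply(c['cam_to_world'][:3,3]-s['eef_pos']))
grab('scene','sc7'); grab('side','s7')
E
python3 go.py 541 268 15 1.604
```

```text
cam in tool [  72.04723648   -1.05540534 -142.27808331]
clock 10.52 pos [540.3 266.9 149.7] rot [-3.1406e+00  6.0000e-04  1.5968e+00] q [ 0.46  0.41  1.75 -0.    0.98  0.43] F [ 0.   0.  -2.1] op 0.389
shift cm [ 0.115  0.09  13.471] turn [-0.001   0.0006 -0.0072]
```

View pics/w7.png

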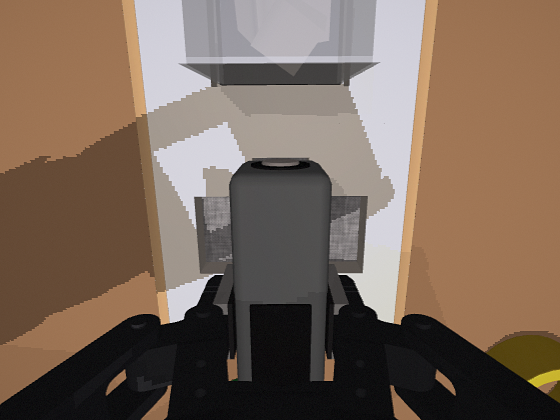

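View pics/sc7.png

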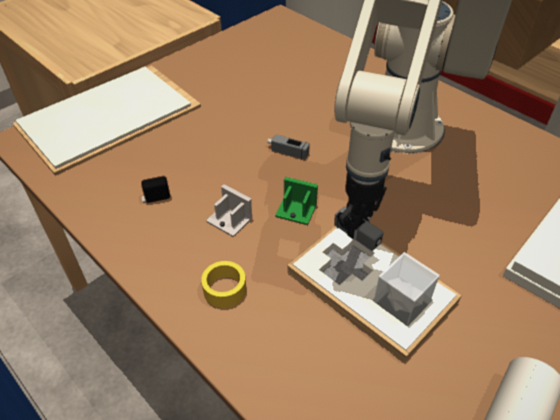

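View pics/s7.png

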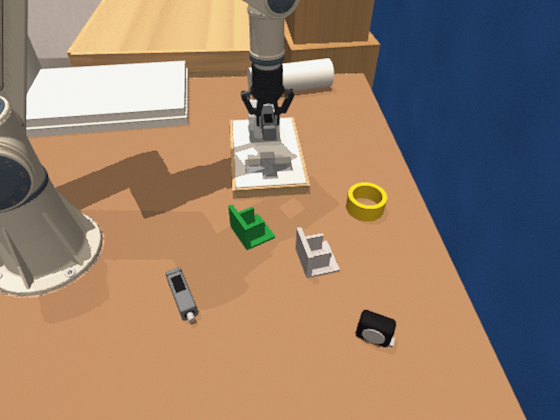

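```bash
python3 - <<'E'
from h import *
im,d,c=load('w7'); cv2.imwrite('pics/w7c.png',cv2.resize(im[150:300,180:385,::-1],None,fx=3.9,fy=3.9,interpolation=cv2.INTER_CUBIC))
W=world(c,d); 
print('row235 x', [(u,*W[235,u].round(1)) for u in (190,194,198,202,206,212,350,356,360,364,368,372)])
print('col215', [(v,*W[v,215].round(1)) for v in (180,190,194,198,202,206,210,250,262,266,270,274,278)])
E
```

```text
row235 x [(190, np.float64(467.7), np.float64(248.1), np.float64(34.2)), (194, np.float64(470.6), np.float64(248.0), np.float64(33.7)), (198, np.float64(472.7), np.float64(246.5), np.float64(29.2)), (202, np.float64(472.9), np.float64(242.1), np.float64(16.5)), (206, np.float64(474.8), np.float64(239.8), np.float64(9.7)), (212, np.float64(479.9), np.float64(239.9), np.float64(9.7)), (350, np.float64(598.3), np.float64(243.2), np.float64(9.6)), (356, np.float64(603.2), np.float64(243.7), np.float64(10.7)), (360, np.float64(605.0), np.float64(246.0), np.float64(17.0)), (364, np.float64(604.5), np.float64(251.0), np.float64(31.5)), (368, np.float64(606.9), np.float64(252.1), np.float64(34.5)), (372, np.float64(610.5), np.float64(251.6), np.float64(32.7))]
col215 [(180, np.float64(488.3), np.float64(292.2), np.float64(33.8)), (190, np.float64(488.3), np.float64(284.7), np.float64(34.8)), (194, np.float64(488.0), np.float64(281.4), np.float64(33.8)), (198, np.float64(483.4), np.float64(272.7), np.float64(10.0)), (202, np.float64(483.2), np.float64(269.1), np.float64(9.5)), (206, np.float64(483.4), np.float64(266.0), np.float64(10.7)), (210, np.float64(483.0), np.float64(262.1), np.float64(9.1)), (250, np.float64(482.2), np.float64(226.4), np.float64(10.2)), (262, np.float64(482.3), np.float64(216.0), np.float64(12.2)), (266, np.float64(483.7), np.float64(215.7), np.float64(19.9)), (270, np.float64(485.3), np.float64(216.0), np.float64(28.4)), (274, np.float64(486.3), np.float64(214.9), np.float64(33.7)), (278, np.float64(510.7), np.float64(273.5), np.float64(158.3))]
```

View pics/w7c.png

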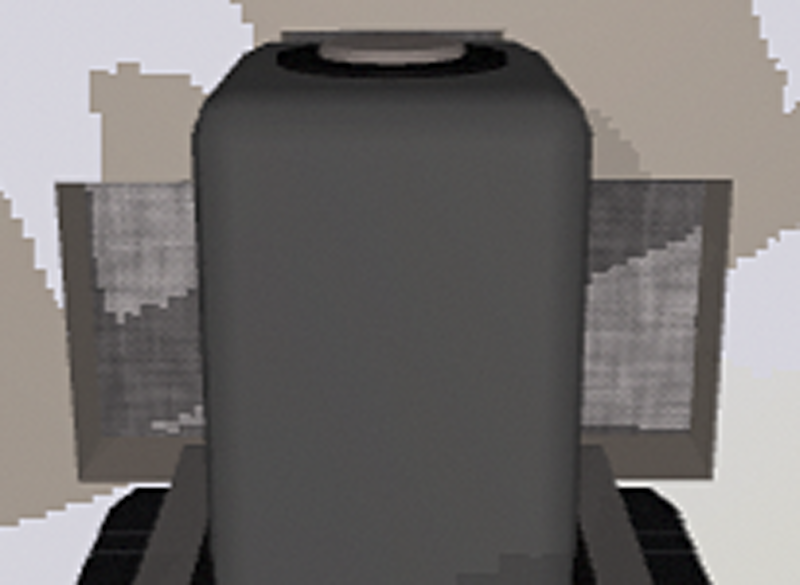

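```bash
python3 - <<'E'
from h import *
im,d,c=load('w7'); W=world(c,d)
m=(d>0)&(W[...,2]>178)&(W[...,2]<192); m[:165]=0;m[258:]=0; m[:,:225]=0;m[:,340:]=0
for v in range(180,258,12):
    u=np.where(m[v])[0]; print(v,u.min(),u.max(),W[v,u.min()].round(1),W[v,u.max()].round(1),'mid',((W[v,u.min()]+W[v,u.max()])/2).round(1))
w=W[m]; A=np.c_[w[:,:2]-w[:,:2].mean(0),np.ones(len(w))]; print('top plane',np.linalg.lstsq(A,w[:,2],rcond=None)[0])
# insert edges: yaw from channel end walls
p=[]
for (v,u0,u1) in [(215,190,210),(255,190,210)]:
    pass
mi=(d>0)&(W[...,2]>18)&(W[...,2]<29)
for sx,lo,hi in (('L',465,480),('R',598,612)):
    k=mi&(W[...,0]>lo)&(W[...,0]<hi)&(W[...,1]>222)&(W[...,1]<276); q=W[k]; print(sx,len(q),np.polyfit(q[:,1]-249.6,q[:,0],1))
k=mi&(abs(W[...,1]-216)<6)&(W[...,0]>477)&(W[...,0]<600); q=W[k]; print('near',len(q),np.polyfit(q[:,0]-538.5,q[:,1],1))
E
```

```text
180 231 329 [521.  319.1 178.9] [552.8 320.1 179.6] mid [536.9 319.6 179.3]
192 229 330 [520.3 315.1 179.2] [553.4 316.  179. ] mid [536.9 315.6 179.1]
204 230 330 [520.6 311.2 179.7] [553.6 312.2 180. ] mid [537.1 311.7 179.8]
216 231 330 [520.7 306.8 178.7] [554.1 307.6 178.2] mid [537.4 307.2 178.4]
228 231 329 [520.7 302.5 178.5] [554.  303.4 178.5] mid [537.3 302.9 178.5]
240 232 329 [521.1 298.5 179.6] [554.3 299.1 178.5] mid [537.7 298.8 179. ]
252 233 328 [521.5 294.5 180.4] [554.3 294.7 178.5] mid [537.9 294.6 179.5]
top plane [-1.40641597e-03 -3.22021985e-02  1.81525952e+02]
L 213 [-3.25029023e-02  4.72716643e+02]
R 215 [-3.33891645e-02  6.04783067e+02]
near 196 [3.25417451e-02 2.17348998e+02]
```

```bash
python3 - <<'E'
from h import *
for n in('w6','w7'):
    im,d,c=load(n); W=world(c,d)
    print(n,[(v,*W[v,275:286].mean(0).round(1)) for v in range(176,300,12)])
    P=W[190:300,245:315].reshape(-1,3); o=P.mean(0); print(o, np.linalg.svd(P-o,full_matrices=False)[2][2])
E
```

```text
w6 [(176, np.float64(555.8), np.float64(-97.1), np.float64(184.8)), (188, np.float64(552.4), np.float64(-97.7), np.float64(186.9)), (200, np.float64(548.4), np.float64(-98.4), np.float64(186.5)), (212, np.float64(544.5), np.float64(-99.1), np.float64(186.6)), (224, np.float64(540.5), np.float64(-99.8), np.float64(186.7)), (236, np.float64(536.2), np.float64(-100.6), np.float64(186.1)), (248, np.float64(532.3), np.float64(-101.3), np.float64(186.7)), (260, np.float64(528.0), np.float64(-102.1), np.float64(186.6)), (272, np.float64(523.4), np.float64(-102.9), np.float64(186.2)), (284, np.float64(519.0), np.float64(-103.7), np.float64(186.3)), (296, np.float64(514.5), np.float64(-104.5), np.float64(186.4))]
[ 533.2427766  -100.96284747  186.95853439] [ 0.18210889 -0.98304724 -0.02131841]
w7 [(176, np.float64(536.9), np.float64(321.1), np.float64(180.3)), (188, np.float64(537.0), np.float64(317.4), np.float64(181.5)), (200, np.float64(537.1), np.float64(313.6), np.float64(182.0)), (212, np.float64(537.2), np.float64(309.5), np.float64(181.9)), (224, np.float64(537.3), np.float64(305.4), np.float64(181.8)), (236, np.float64(537.4), np.float64(301.3), np.float64(182.0)), (248, np.float64(537.5), np.float64(297.1), np.float64(182.1)), (260, np.float64(537.6), np.float64(292.7), np.float64(182.0)), (272, np.float64(537.7), np.float64(292.9), np.float64(191.9)), (284, np.float64(537.9), np.float64(283.8), np.float64(182.2)), (296, np.float64(538.0), np.float64(279.0), np.float64(181.9))]
[537.32976072 298.13605465 182.45867486] [ 0.99935959  0.02879929 -0.02123716]
```

In the wrist-camera frame the recess centre is (538.7, 249.4) with insert yaw 0.033, and the channel spans 132 and 64 mm, matching the drawing. The recorder is flat, its underside 6.4 mm below the TCP. I'll lower it to just above the rim first.

Emit:
play_rows(rows=[[255,[-0.6,-0.03,0],[0,0,0]],[255,[-1.75,-0.05,1],[0,0,-0.008]],[255,[-1.75,-0.05,3],[0,0,-0.008]],[255,[-1.75,-0.05,5],[0,0,-0.008]],[255,[-1.75,-0.05,7],[0,0,-0.008]],[255,[-1.75,-0.05,8.5],[0,0,-0.008]],[255,[-1.75,-0.05,9.3],[0,0,-0.008]],[255,[-1.75,-0.05,9.5],[0,0,-0.008]],[255,[-1.75,-0.05,9.5],[0,0,-0.008]],[255,[-1.75,-0.05,9.5],[0,0,-0.008]],[255,[-1.75,-0.05,9.5],[0,0,-0.008]]])

```text
clock: 11.43
eef_pos: [541.3, 250.8, 56.4]
tcp_rot: [3.14, -0.001, 1.607]
contact_force: [0.1, -0.3, -1.7]
opening: 0.384
```

```bash
python3 - <<'E'
from h import *
im,d,c=grab('wrist','w8'); W=world(c,d)
mi=(d>0)&(W[...,2]>16)&(W[...,2]<30)
for sx,lo,hi in (('L',462,482),('R',596,614)):
    k=mi&(W[...,0]>lo)&(W[...,0]<hi)&(W[...,1]>222)&(W[...,1]<276); q=W[k]; print(sx,len(q),np.polyfit(q[:,1]-249.4,q[:,0],1) if len(q)>5 else '')
k=(d>0)&(W[...,2]>75)&(W[...,2]<97)
for v in range(190,300,20):
    u=np.where(k[v,200:360])[0]+200; print(v,u.min(),u.max(),((W[v,u.min()]+W[v,u.max()])/2).round(1))
E
python3 go.py 540 249.4 16.4 1.604
```

```text
L 905 [-3.19420880e-02  4.72747764e+02]
R 854 [-3.25566619e-02  6.04804846e+02]
190 229 331 [538.3 299.4  85.9]
210 230 330 [538.5 292.5  85.8]
230 231 329 [538.8 285.7  86.6]
250 232 328 [539.  278.8  87.6]
270 233 328 [539.6 270.6  86.1]
290 204 357 [540.1 257.9  77. ]
clock 11.48 pos [541.3 250.9  56.4] rot [ 3.1400e+00 -7.0000e-04  1.6067e+00] q [ 0.43  0.52  1.82 -0.    0.8   0.4 ] F [ 0.4  0.4 -1.6] op 0.382
shift cm [-0.143 -0.139  3.995] turn [ 0.0016 -0.0007  0.0027]
```

View pics/w8.png

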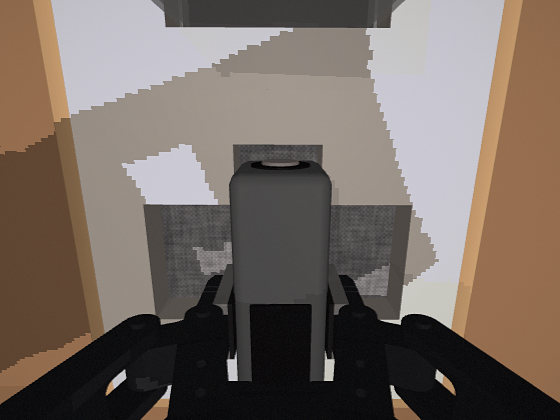

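Far-end recess gap is at px 234–322 (centre 278), and the recorder's centre is at 280. It needs about 1.2 mm toward -x and 1.4 mm toward -y. Correcting, then lowering slowly.

Emit:
play_rows(rows=[[255,[-0.14,-0.12,0],[0,0,0.003]],[255,[-0.14,-0.12,0],[0,0,0.003]],[255,[-0.14,-0.12,0.6],[0,0,0.003]],[255,[-0.14,-0.12,1.2],[0,0,0.003]],[255,[-0.14,-0.12,1.8],[0,0,0.003]],[255,[-0.14,-0.12,2.3],[0,0,0.003]],[255,[-0.14,-0.12,2.8],[0,0,0.003]],[255,[-0.14,-0.12,3.2],[0,0,0.003]],[255,[-0.14,-0.12,3.5],[0,0,0.003]],[255,[-0.14,-0.12,3.7],[0,0,0.003]],[255,[-0.14,-0.12,3.7],[0,0,0.003]],[255,[-0.14,-0.12,3.7],[0,0,0.003]]])

```text
clock: 12.48
eef_pos: [539.5, 249.2, 18.3]
tcp_rot: [-3.142, -0.0, 1.604]
contact_force: [-0.7, -0.3, -2.2]
opening: 0.392
```

Emit:
play_rows(rows=[[255,[0,0,0.1],[0,0,0]],[255,[0,0,0.15],[0,0,0]],[255,[0,0,0.2],[0,0,0]],[255,[0,0,0.2],[0,0,0]]])

```text
clock: 12.82
eef_pos: [539.5, 249.2, 16.3]
tcp_rot: [3.141, -0.0, 1.604]
contact_force: [-0.9, 0.3, -1.5]
opening: 0.383
```

```bash
python3 - <<'E'
from h import *
im,d,c=grab('wrist','w9'); W=world(c,d)
P=W[200:300,262:298].reshape(-1,3);print(P[::400].round(1))
E
python3 go.py 540 249.4 16.4 1.604
```

```text
[[530.9 295.2  50.1]
 [532.3 291.5  49.6]
 [533.7 287.6  49.1]
 [535.1 284.4  50.8]
 [536.5 280.4  50.2]
 [538.  275.9  48.9]
 [539.5 272.2  49.5]
 [541.  268.3  49.8]
 [542.6 263.8  49.3]]
clock 12.87 pos [539.5 249.2  16.4] rot [ 3.1414e+00 -1.0000e-04  1.6038e+00] q [ 0.43  0.58  1.84 -0.    0.72  0.4 ] F [ 0.6  0.9 -1.4] op 0.386
shift cm [ 0.019  0.052 -0.003] turn [ 0.0002 -0.0001 -0.0002]
```

View pics/w9.png

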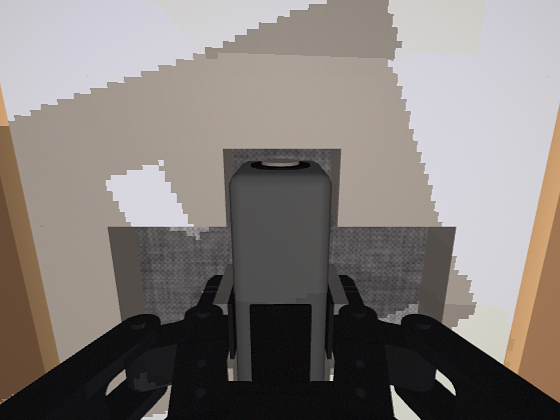

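It sits centred in the recess (walls at px 224 and 341, recorder at 231–330) but still hangs on the grip. Lowering gently until it touches.

Emit:
play_rows(rows=[[255,[0,0,0.05],[0,0,0]],[255,[0,0,0.1],[0,0,0]],[255,[0,0,0.1],[0,0,0]],[255,[0,0,0.1],[0,0,0]]])

```text
clock: 13.2
eef_pos: [539.5, 249.2, 16.3]
tcp_rot: [3.141, -0.0, 1.604]
contact_force: [-2.3, -2.0, 9.2]
opening: 0.382
```

Emit:
play_rows(rows=[[140,[0,0,0],[0,0,0]],[120,[0,0,0],[0,0,0]],[100,[0,0,0],[0,0,0]],[60,[0,0,0],[0,0,0]],[0,[0,0,0],[0,0,0]],[0,[0,0,0],[0,0,0]],[0,[0,0,0],[0,0,0]],[0,[0,0,0],[0,0,0]],[0,[0,0,0],[0,0,0]]])

```text
clock: 13.95
eef_pos: [539.4, 249.2, 15.2]
tcp_rot: [-3.142, 0.0, 1.604]
contact_force: [-0.8, -0.5, -0.2]
opening: 1.004
```

```bash
python3 - <<'E'
from h import *
grab('wrist','w10')
E
python3 go.py 540 249.4 216 1.604
```

```text
clock 14.0 pos [539.4 249.2  15.3] rot [ 3.1416 -0.      1.6038] q [0.43 0.58 1.84 0.   0.72 0.4 ] F [-0.1 -0.1  0.4] op 0.998
shift cm [  0.021   0.059 -20.072] turn [ 0.     -0.     -0.0002]
```

View pics/w10.png

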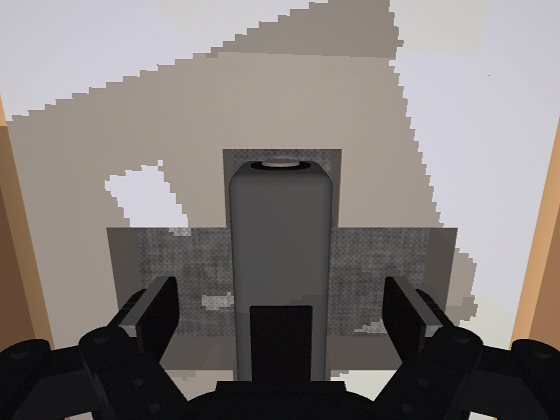

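Released: both fingers are clear of the recorder in the channel. Retreating straight up.

Emit:
play_rows(rows=[[0,[0,0,-1],[0,0,0]],[0,[0,0,-3],[0,0,0]],[0,[0,0,-6],[0,0,0]],[0,[0,0,-10],[0,0,0]],[0,[0,0,-14],[0,0,0]],[0,[0,0,-18],[0,0,0]],[0,[-3,0,-20],[0,0,0]],[0,[-6,0,-20],[0,0,0]],[0,[-6,0,-20],[0,0,0]],[0,[-6,0,-20],[0,0,0]],[0,[-6,0,-20],[0,0,0]]])

```text
clock: 14.92
eef_pos: [541.2, 189.3, 215.5]
tcp_rot: [-3.142, -0.0, 1.603]
contact_force: [-0.1, -0.5, -0.6]
opening: 1.001
```

```bash
python3 - <<'E'
from h import *
im,d,c=grab('wrist','w11'); W=world(c,d)
m=(d>0)&(W[...,2]>45)&(W[...,2]<56)&(abs(W[...,0]-539)<40)&(abs(W[...,1]-249)<62)
w=W[m].astype(np.float32); print(cv2.minAreaRect(w[:,:2].copy()),np.median(w[:,2]))
o=w.mean(0); print('normal',np.linalg.svd(w-o,full_matrices=False)[2][2])
mi=(d>0)&(W[...,2]>16)&(W[...,2]<30)
for lo,hi in ((462,482),(596,614)):
    k=mi&(W[...,0]>lo)&(W[...,0]<hi)&(W[...,1]>222)&(W[...,1]<276); q=W[k]; print(np.polyfit(q[:,1]-249.4,q[:,0],1))
grab('side','s11')
E
python3 go.py 540 249.4 216 1.604
```

```text
((538.5148315429688, 248.38510131835938), (34.2757682800293, 109.26939392089844), 2.023620128631592) 49.751892
normal [-0.00293643  0.00376016  0.9999886 ]
[-3.23415844e-02  4.72683247e+02]
[-3.18627280e-02  6.04743119e+02]
clock 15.02 pos [541.1 189.9 214.9] rot [-3.1408e+00 -1.0000e-04  1.6043e+00] q [0.33 0.29 1.76 0.   1.09 0.3 ] F [ 0.7 -0.   0.1] op 0.997
shift cm [ 5.953  0.088 -0.106] turn [-0.0008 -0.0001  0.0003]
```

View pics/w11.png

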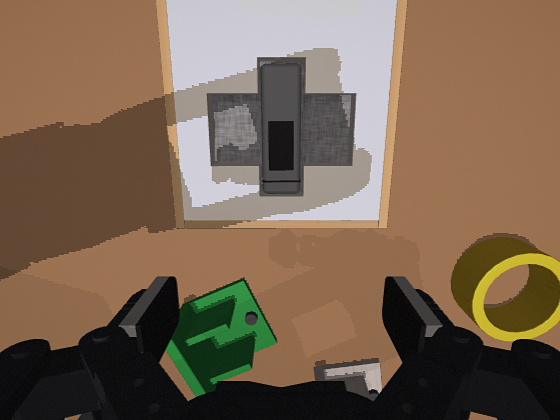

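View pics/s11.png

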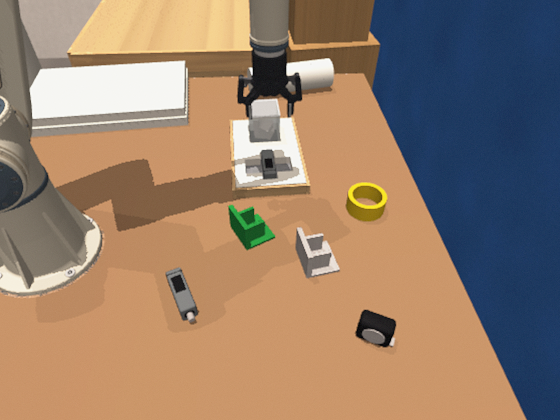

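The recorder sits at (538.5, 248.4) against a recess centre of (538.7, 249.4). Its top is at 49.8 mm (50 expected), it is level, and its yaw matches to 0.003 rad. The bystanders haven't moved in the side view. Handing in.

```bash
python3 - <<'E'
from h import *
print(r.sign_off())
E
```

```text
the job is handed in; nothing more can be done
None
```

I picked up the right-hand recorder, pushed its button home on the steel stop, lowered it into the recess, let go and backed off. I handed it in at about 15 s of the 42 s allowed; no verdict is reported.

- **Button:** at the stop the arm halted at about 15 N, well above the 6 N drag. Afterwards only a thin rim of the button showed.
- **Placement:** the recorder lies about 1 mm from the recess centre, level to within 0.3°. It is aligned with the recess to about 0.003 rad, and its top is 49.8 mm above the bench (50 expected).
- **Release:** the gripper is open and clear, about 200 mm above the bench.
- **Other objects:** in the last side view the case, tape roll, tape measure, green stop and spare recorder look unmoved. I compared them by eye and did not re-measure them.
- **Disagreement:** the side, scene and wrist cameras differed by 2–4 mm in places, so I aligned the final lowering by the wrist camera.

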